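# Gauge the depth of a sign-post socket

### The job

The socket in the taller of the two wooden sign-post bases still has the stub of its old post down inside. Take the steel depth gauge out of its little stand, lower its rod into that socket and gently push it down, against the drag of its sliding collar, until the nose rests on the stub; then let go and leave the gauge standing there upright, with the collar down on the socket's rim so that I can read it. Do not press hard, and leave everything else where it is.

Things in the scene. Friction and masses are not known exactly. Their poses are not given: they have to be found in the camera images.
- gauge: Upright depth gauge, 120 g. Origin at the tip of the nose, z up along the rod. From the tip up: nose 7 mm diameter to 8 mm, cone to 12 mm, steel rod 10 mm diameter to 100 mm (dark ring every 5 mm), square black plastic grip 18 x 18 mm from 100 to 140 mm, its flats facing the gauge's x and y axes. On the rod sits a sliding steel collar, 27 mm diameter, 10 mm high.
- gauge_nose (a point): The tip of the gauge's nose (same point as the gauge's origin).
- gauge_grip (a point): Middle of the gauge's square grip, 120 mm above the tip of the nose; grasp here across two flat sides.
- collar (a joint): How far the collar has been pushed up the rod, m: 0 at the start, when its underside is 20 mm above the tip of the nose; stop at 0.062. It slides with a drag of about 5 N (plus 8 N per m/s), more than the gauge weighs, so the gauge does not sink through it by itself.
- collar_face (a point): Centre of the collar's underside, on the gauge's axis.
- gauge_stand: The gauge's stand: pale wooden block 64 x 64 x 30 mm, fixed, with an upright through hole of 11.5 mm. Origin at the centre of its underside, z up. The gauge hangs in it by its collar, which lies on the block, the nose 10 mm above the worktop; draw it straight up by 25 mm or more to clear the block.
- tall_base: The taller sign-post base, fixed: wooden block 70 x 70 mm on a plinth 92 x 92 x 12 mm, 72 mm high in all. Origin at the centre of its underside, z up. An upright socket of 11.5 mm bore, mouth chamfered 1.5 mm, opens in the middle of its top. Down inside is the flat rigid top of the old stub, 28 to 50 mm below the mouth, different each time and not reported.
- tall_base_mouth (a point): Centre of the socket's mouth in the top face of the taller base, 72 mm above the worktop.
- low_base: A second sign-post base of the same plan and socket but only 46 mm high, fixed; not to be used. Origin at the centre of its underside.
- olive_jar: Glass jar with a green lid, 63 mm diameter, 109 mm high; bystander. Origin at the centre of its underside.
- mustard_jar: Glass jar with a red lid, 62 mm diameter, 86 mm high; bystander. Origin at the centre of its underside.
- pepper_jar: Spice jar with a red lid, 45 mm diameter, 106 mm high; bystander. Origin at the centre of its underside.
- cheese_plane: Cheese plane with wooden handle, 76 x 215 x 25 mm, lying flat near the front edge; bystander. Origin at the centre of its underside.
- sample_tub: Clear food tub with a green lid, 119 x 155 x 70 mm; bystander at the back. Origin at the centre of its underside.
- sanitiser_spray: Pale blue spray bottle, 56 x 120 x 272 mm; bystander at the left. Origin at the centre of its underside.
- tape_roll_w15: Roll of brown tape, 73 mm diameter, 19 mm high; bystander at the right. Origin at the centre of its underside.
- marker_w14: Marker pen, 130 x 14 mm, lying at the right; bystander. Origin at the centre of its underside.

How it is judged:
By the outcome, as a careful person would: the job done as asked, in the order asked, and still so for the second after the job is handed in, with the robot touching nothing.
It also fails if it takes over 58 s, if anything falls off the work surface, if the arm or the gripper's body presses on something with over 40 N, if the wrist force passes 120 N, or if a joint passes its speed limit or range.

### The arm

A 6-joint arm with a two-finger parallel gripper is mounted at the origin on a cart in front of the work surface, level with it; the furniture and walls round the work are solid. World frame = base frame: x ahead of the robot, y to its left, z up, the work surface at z = 0. Lengths are in mm, angles in rad, forces in N, time in s.
With the tool pointing down it reaches from about 275 to 775 mm from the base axis. Payload 14.6 kg.
Tool frame: the origin (TCP) lies at the very end of the fingers, on their centre line; the grasp point (between the pads) lies 19 mm behind it (ctrl.grasp_offset is the distance from the TCP to the grasp point, in mm); z points along the fingers, y is the direction in which the jaws open and shut (so a half turn about z gives the same grasp; the last joint's range is limited). The gripper opens to 85 mm and grips with 20 to 120 N. Pads are 22 mm wide; open, the fingers measure 114 mm over their backs; the gripper's body (76 mm by 85 mm) begins 54 mm behind the grasp point. The pads swing forward as they close: fully open they stand 13 mm farther back than shut.
Start: joints at [-1.361, 0.263, -0.048, 1.259, 0, 1.415], TCP at [187.294, -490.458, 231.278] pointing down, gripper open.
Joint ranges: [-2.65, 2.65], [-0.89, 1.7], [-1.18, 1.37], [-2.13, 2.11], [-1.35, 1.29], [-3.14, 3.14]. Speed limits (rad/s): [1.89, 1.89, 2.57, 2.79, 3.14, 3.14].

### API

Orientations are given as a unit quaternion [w, x, y, z].
In Python, from cell import ctrl gives the robot as it stands.
- The arm moves only by the shell command python3 -m pendant 'ROWS' [FORCE]. ROWS is text: rows parted by semicolons, each of 5 numbers parted by spaces: the closure in counts, from 0 (fully open) to 255 (shut), then the shift along the tool's x, y, z in mm, then the turn about the tool's z in rad. In form: grip tx ty tz twist; .... A call has 1 to 8 rows; each row is the pose to reach, as a shift and turn from the pose commanded when the call began, along the tool's axes at that moment; what a row does not reach only later rows make up. A row lasts 1/12 s, in which the tool goes at most 41.7 mm and 7.16 degrees, less where a joint would pass 70% of its speed; a pose out of reach is approached as far as the arm can. A call with a gripper value outside its range is refused whole. The fingers move at their own pace and stop on an object; FORCE is the grip in N (left out, the last holds). Time passes only in rows, so rows that repeat a pose let the fingers close. It gives the time, the measured TCP pose, the force and the opening at its end, in the units of the state.
- ctrl.state(): the state, without advancing time (a new reading comes with each control period).
- ctrl.grab_frame(name): name is "side" or "top" or "wrist"; returns the picture (420x560x3 uint8, red, green, blue); there is no depth.
- ctrl.calibration(name): a dict with "K" (3x3 intrinsics, pixels), "R" (3x3) and "t" (3): a world point X has camera coordinates R X + t. Camera axes: x right, y down, z forward; pixel columns grow to the right and rows downward; lengths in mm; the calibration is good to about 2 mm. The wrist camera is an equidistant fisheye: a pixel r from the principal point sees the ray r / f radians off the axis. A picture is of the moment at which its call begins: read the wrist's pose just before it. calibration takes no time and is no camera call; for the wrist camera it gives the pose at the moment of the call.
- ctrl.job_done(): hands the job in, once; it reports no verdict.
The state is a dict: "clock": time; "joint_pos": joint angles; "qd": joint speeds; "joint_torque": joint torques, N m; "tool_pos": TCP position; "tcp_rot": TCP orientation; "contact_force": force on the tool from outside, world axes, zero at the start; "ft_torque": the same for the moment, N m; "gripper_width": finger opening in mm.
Only numpy, scipy, OpenCV 4.12 (cv2) and the standard library are available. Lean on these libraries where they do the work, as an engineer would, in place of code of your own. Each camera call takes 0.05 s, during which the arm holds its last target. There are 200 camera calls.

## Working session

There is one attempt and no reset: what is moved stays moved. The work goes in short steps, Python scripts to look and compute and a shell command to move; the robot and the scene stay as the last step left them, time stands still between calls to the robot, and variables do not carry over. Pictures are saved under pics/ and viewed, about 8 in all and at most 12, crops included, and the job is handed in when it is done.

```bash
mkdir -p pics; ls
python3 - <<'E'
from cell import ctrl
import cv2
s=ctrl.state();print(s)
for n in("side","top"):
    f=ctrl.grab_frame(n);cv2.imwrite(f"pics/{n}0.png",cv2.cvtColor(f,cv2.COLOR_RGB2BGR))
    print(n,ctrl.calibration(n))
print(ctrl.calibration("wrist"))
E
```

```text
pics
{'clock': 0.0, 'joint_pos': array([-1.36129830e+00,  2.63505971e-01, -4.89512429e-02,  1.25939456e+00,
        4.08051464e-06,  1.41552074e+00]), 'qd': array([-6.81478953e-04,  2.48746272e-05,  5.86389033e-04,  1.95460620e-04,
        6.49802457e-04,  3.51305387e-04]), 'joint_torque': array([-2.07789388e-03, -6.37621093e+01,  3.84573197e+01,  1.34826178e-02,
       -2.71500403e-04,  5.82288607e-06]), 'tool_pos': array([ 187.23645095, -490.17631052,  230.82863537]), 'tcp_rot': array([-5.27586542e-04,  9.83413445e-01,  1.81377279e-01, -1.22660134e-05]), 'contact_force': array([ 0.61934387, -0.28138077,  0.43369782]), 'ft_torque': array([0.03318081, 0.04723393, 0.07096025]), 'gripper_width': 85.32235044911292}
side {'K': array([[451.97282224,   0.        , 284.61411099],
       [  0.        , 451.97282224, 202.46668818],
       [  0.        ,   0.        ,   1.        ]]), 'R': array([[-0.81578106, -0.57786433, -0.02395994],
       [-0.22328956,  0.35289611, -0.9086287 ],
       [ 0.53351948, -0.73589208, -0.41691703]]), 't': array([ 492.0009946 ,  218.43421992, 1085.826712  ])}
top {'K': array([[454.82259296,   0.        , 279.12915362],
       [  0.        , 454.82259296, 209.2945687 ],
       [  0.        ,   0.        ,   1.        ]]), 'R': array([[-0.05746634, -0.99834592, -0.00174536],
       [-0.97392955,  0.05644501, -0.21971617],
       [ 0.21945126, -0.01092642, -0.97556228]]), 't': array([  42.82218616,  574.63723465, 1390.62672863])}
{'K': array([[325.1922621 ,   0.        , 278.52135998],
       [  0.        , 325.1922621 , 210.95310194],
       [  0.        ,   0.        ,   1.        ]]), 'R': array([[ 3.56001196e-01, -9.34485325e-01, -5.71175620e-04],
       [-8.85924423e-01, -3.37695796e-01,  3.17961421e-01],
       [-2.97323166e-01, -1.12688628e-01, -9.48103480e-01]]), 't': array([-525.09467621,  -39.59835769,  380.61837133])}
```

View pics/top0.png

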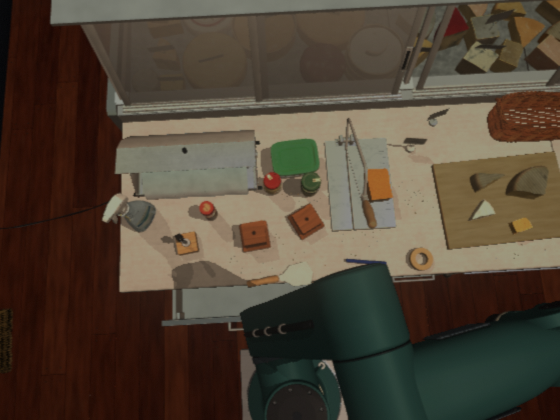

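View pics/side0.png

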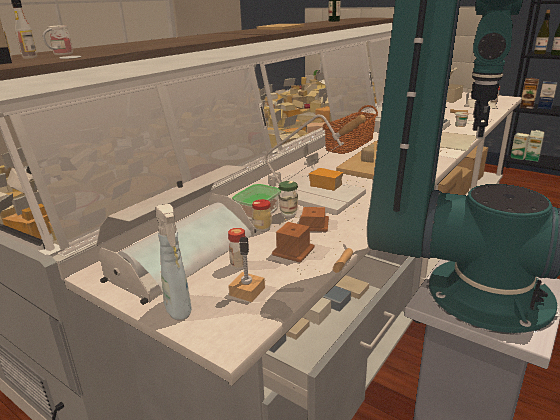

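The gauge and stand are near top (186,242). The bases are at top (255,235) and (306,221), and the side view shows the one nearer the stand is taller. I'll enlarge those areas.

Run:
```python
import cv2,numpy as np
t=cv2.imread('pics/top0.png');s=cv2.imread('pics/side0.png')
a=cv2.resize(t[190:270,165:331],None,fx=4.8,fy=4.8,interpolation=cv2.INTER_CUBIC)[:, :796]
b=cv2.resize(s[200:305,220:340],None,fx=5,fy=5,interpolation=cv2.INTER_CUBIC)
cv2.imwrite('pics/ca.png',a);cv2.imwrite('pics/cb.png',b)
```

```text
(no output)
```

View pics/ca.png

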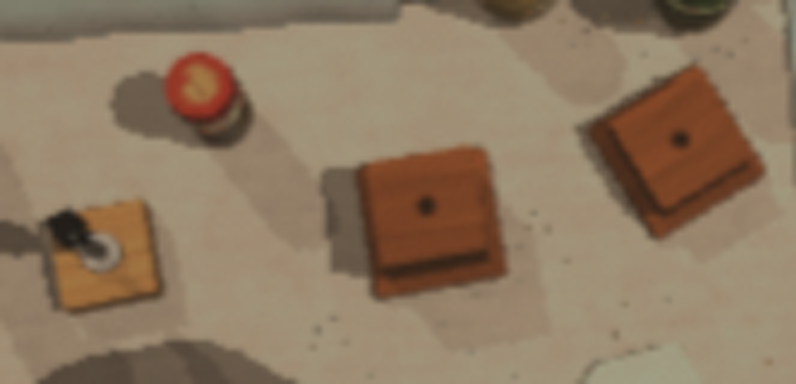

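View pics/cb.png

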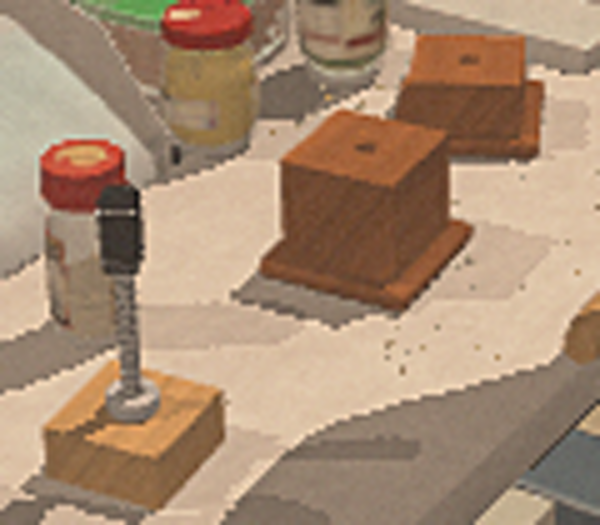

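```bash
cat > h.py <<'E'
import numpy as np, cv2
from cell import ctrl
def ray(n,u,v,c=None):
    c=c or ctrl.calibration(n);K,R,t=c["K"],c["R"],c["t"]
    d=np.array([(u-K[0,2])/K[0,0],(v-K[1,2])/K[1,1]])
    if n=="wrist":
        r=np.hypot(*d);d=np.array([*(d/r*np.sin(r)),np.cos(r)]) if r>1e-9 else np.array([0,0,1.])
    else:d=np.array([*d,1.])
    return -R.T@t,R.T@d
def atz(n,u,v,z,c=None):
    o,d=ray(n,u,v,c);return o+d*(z-o[2])/d[2]
def proj(X,c):
    p=c["R"]@X+c["t"];r=np.arctan2(np.hypot(p[0],p[1]),p[2]);q=p[:2]/np.hypot(p[0],p[1])*r
    return q*c["K"][0,0]+c["K"][:2,2]
def toolrel(X):
    from scipy.spatial.transform import Rotation as Ro
    s=ctrl.state();R=Ro.from_quat(np.r_[s["tcp_rot"][1:],s["tcp_rot"][0]]).as_matrix()
    return R.T@(np.array(X)-s["tool_pos"]),R
E
python3 - <<'E'
from h import *
np.set_printoptions(precision=1,suppress=True)
T=lambda u,v,z:atz("top",165+u/4.8,190+v/4.8,z)
S=lambda u,v,z:atz("side",220+u/5,200+v/5,z)
print("mouth",T(426,206,72),S(367,148,72))
print("low",T(681,139,46),S(470,60,46))
print("gauge: stand",T(103,256,30),"collar",T(102,253,40),S(132,400,36),"grip",T(70,230,150),S(120,230,130))
for p in[(50,217),(147,200),(160,293),(68,311)]:print(T(*p,30))
for p in[(365,165),(483,147),(488,250),(383,268)]:print(T(*p,72))
print("jars",T(201,85,106))
p,R=toolrel([0,0,0]);print(R)
E
```

```text
mouth [503.   93.7  72. ] [502.3  97.2  72. ]
low [543.1 -78.   46. ] [541.5 -73.6  46. ]
gauge: stand [488.8 313.7  30. ] collar [489.3 312.4  40. ] [490.6 318.1  36. ] grip [487.1 310.1 150. ] [491.9 316.6 130. ]
[517.4 349.1  30. ]
[525.3 283.6  30. ]
[461.7 276.   30. ]
[453.2 337.5  30. ]
[532.6 132.5  72. ]
[540.1  54.5  72. ]
[471.6  54.7  72. ]
[463.7 123.5  72. ]
jars [584.7 233.9 106. ]
[[ 0.9  0.4 -0. ]
 [ 0.4 -0.9  0. ]
 [ 0.  -0.  -1. ]]
```

```bash
R='0 570 -640 0 -2.925'; python3 -m pendant '0 250 -280 0 -0.95;0 250 -280 0 -0.95;0 250 -280 0 -0.95;0 250 -280 0 -0.95;0 250 -280 0 -0.95;0 250 -280 0 -0.95;0 250 -280 0 -0.95;0 250 -280 0 -0.95' 60
python3 - <<'E'
from h import *
p,R=toolrel([490,314,231]);print(p,R[:,0],ctrl.state()["joint_pos"])
E
```

```text
clock: 0.77
tool_pos: [305.9, -177.0, 231.2]
tcp_rot: [0.0, 0.79, 0.613, 0.0]
contact_force: [1.6, -0.3, 0.7]
gripper_width: 85.9
[5.21313118e+02 5.69709978e+01 2.40013280e-01] [ 2.47245439e-01  9.68952884e-01 -2.71504620e-05] [-7.56498363e-01 -3.35239758e-02 -3.98864437e-01  1.20530908e+00
  5.04124056e-05  1.06413436e+00]
```

```bash
python3 -m pendant '0 290 32 0 -0.99;0 290 32 0 -0.99;0 290 32 0 -0.99;0 290 32 0 -0.99;0 290 32 0 -0.99;0 290 32 0 -0.99;0 290 32 0 -0.99;0 290 32 0 -0.99'
python3 - <<'E'
from h import *
p,R=toolrel([490,314,231]);print(p,R[:,0],ctrl.state()["joint_pos"])
E
```

```text
clock: 1.43
tool_pos: [411.2, 97.7, 231.0]
tcp_rot: [-0.0, 0.415, 0.91, 0.0]
contact_force: [0.1, -1.6, -0.5]
gripper_width: 85.3
[111.82692601 201.24686892   0.22836787] [-6.55130671e-01  7.55515336e-01  6.17276021e-04] [ 3.92454493e-02  8.75857147e-02 -2.73141550e-01  1.20991712e+00
  9.12377817e-04  8.95686329e-01]
```

```bash
python3 -m pendant '0 112 201 0 -0.99;0 112 201 0 -0.99;0 112 201 0 -0.99;0 112 201 0 -0.99;0 112 201 0 -0.99;0 112 201 0 -0.99;0 112 201 0 -0.99;0 112 201 0 -0.99'
python3 - <<'E'
from h import *
p,R=toolrel([490,314,231]);print(p,R[:,0],ctrl.state()["qd"])
f=ctrl.grab_frame("wrist");c=ctrl.calibration("wrist");cv2.imwrite("pics/w1.png",cv2.resize(f[:,:,::-1],(800,600),interpolation=cv2.INTER_CUBIC))
print(proj(np.array([490,314,150]),c)*800/560)
import pickle;pickle.dump(c,open("c1.pkl","wb"))
E
```

```text
clock: 2.1
tool_pos: [490.9, 310.4, 230.2]
tcp_rot: [-0.001, -0.066, 0.998, -0.0]
contact_force: [0.0, -0.3, 0.8]
gripper_width: 85.2
[ 0.42738392  3.70115533 -0.75417577] [-0.99125337 -0.13196496  0.00141847] [-0.02104027 -0.02318325 -0.02211504 -0.00166549 -0.00332321 -1.36217976]
[407.05767733 311.88306777]
```

View pics/w1.png

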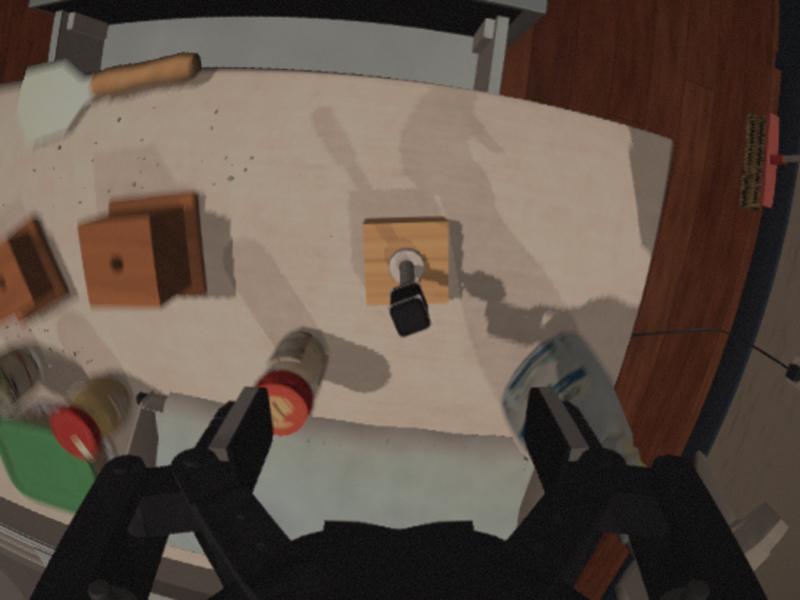

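The picture shows the grip top at about (410,311), the stand aligned with the tool, and the grip turned some 10–15° relative to it. The wrist was still turning when it was taken, so I'll let it settle and look at a closer crop.

```bash
python3 -m pendant '0 0 0 0 0;0 0 0 0 0;0 0 0 0 0;0 0 0 0 0'
python3 - <<'E'
from h import *
import pickle
p,R=toolrel([490,314,231]);print(p,R[:,0],ctrl.state()["qd"])
c=ctrl.calibration("wrist");f=ctrl.grab_frame("wrist");cv2.imwrite("pics/w2.png",f[:,:,::-1])
pickle.dump(c,open("c1.pkl","wb"))
cv2.imwrite("pics/w2c.png",cv2.resize(f[140:240,240:340,::-1],(600,600),interpolation=cv2.INTER_CUBIC))
E
```

```text
clock: 2.48
tool_pos: [490.9, 308.8, 231.4]
tcp_rot: [0.0, -0.061, 0.998, 0.0]
contact_force: [1.1, 0.0, -0.1]
gripper_width: 85.2
[0.28245955 5.32333767 0.41383091] [-9.92634254e-01 -1.21149504e-01 -1.85643150e-04] [-0.00040221  0.00060072  0.00016052 -0.0001687   0.00161008 -0.01220708]
```

View pics/w2c.png

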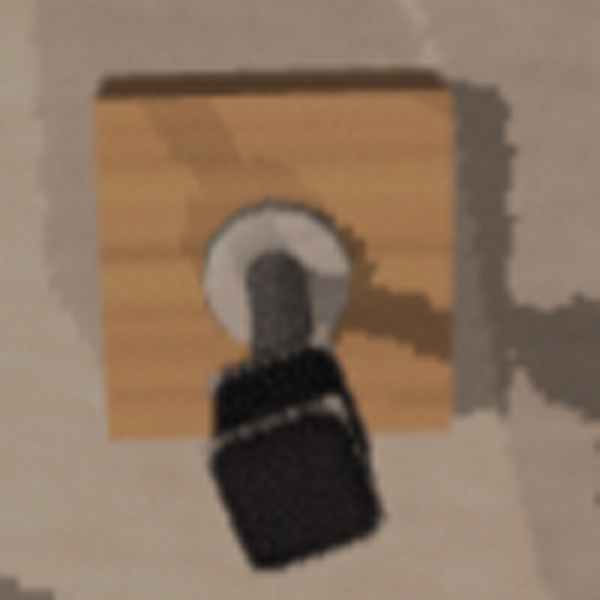

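Run:
```python
from h import *
import pickle
np.set_printoptions(precision=1,suppress=True)
c=pickle.load(open("c1.pkl","rb"))
P=lambda u,v,z:atz("wrist",240+u/6,140+v/6,z,c)
q=[P(*p,150) for p in[(208,460),(338,400),(384,515),(260,570)]]
print(np.array(q))
e=[q[1]-q[0],q[2]-q[3],q[2]-q[1],q[3]-q[0]]
print([np.degrees(np.arctan2(v[1],v[0])) for v in e],[np.linalg.norm(v) for v in e])
print("grip top",np.mean(q,0),P(298,485,150))
print("collar",P(277,280,40),"stand",np.mean([P(*p,30) for p in[(97,98),(450,88),(452,432),(108,438)]],0))
print("mouth", atz("wrist",117*.7,264*.7,72,c))
p,R=toolrel(np.mean(q,0));print(p,np.degrees(np.arctan2(R[1,0],R[0,0])))
```

```text
[[490.3 305.5 150. ]
 [480.8 320.2 150. ]
 [494.8 327.9 150. ]
 [503.9 313.6 150. ]]
[np.float64(122.94025768033299), np.float64(122.52251529902247), np.float64(28.725157737558344), np.float64(30.746763168084925)] [np.float64(17.443993344260676), np.float64(16.875857558372754), np.float64(15.972695909301846), np.float64(15.818041947457997)]
grip top [492.4 316.8 150. ] [492.2 316.8 150. ]
collar [494.  316.9  40. ] stand [494.1 317.2  30. ]
mouth [507.3  95.1  72. ]
[-2.5  7.8 81.4] -173.00716152450133
```

```bash
python3 - <<'E'
from h import *
print(atz("side",178,314,0),atz("side",166,208,272),atz("top",116,208,265),atz("top",142,218,30))
E
python3 -m pendant '0 -2 8 20 -0.12;0 -2 8 40 -0.24;0 -2 8 50 -0.42;0 -2 8 60 -0.42;0 -2 8 60 -0.42;0 -2 8 60 -0.42'
python3 - <<'E'
from h import *
np.set_printoptions(precision=1,suppress=True)
p,R=toolrel([492.8,316.8,150]);print(p,np.degrees(np.arctan2(R[1,0],R[0,0])))
c=ctrl.calibration("wrist");f=ctrl.grab_frame("wrist")
cv2.imwrite("pics/w3.png",f[100:400,80:480,::-1].repeat(2,0).repeat(2,1))
q=proj(np.array([492.8,316.8,150]),c);print((q-[80,100])*2)
E
```

```text
[570.68423611 471.62028736   0.        ] [561.32731452 468.69356615 272.        ] [560.50691425 459.2726102  265.        ] [580.60728911 457.52009165  30.        ]
clock: 3.03
tool_pos: [491.7, 317.0, 171.3]
tcp_rot: [-0.0, -0.267, 0.964, -0.0]
contact_force: [0.0, -0.4, -0.5]
gripper_width: 85.4
[-0.8 -0.7 21.3] -149.0059102308843
[397.5 311.3]
```

View pics/w3.png

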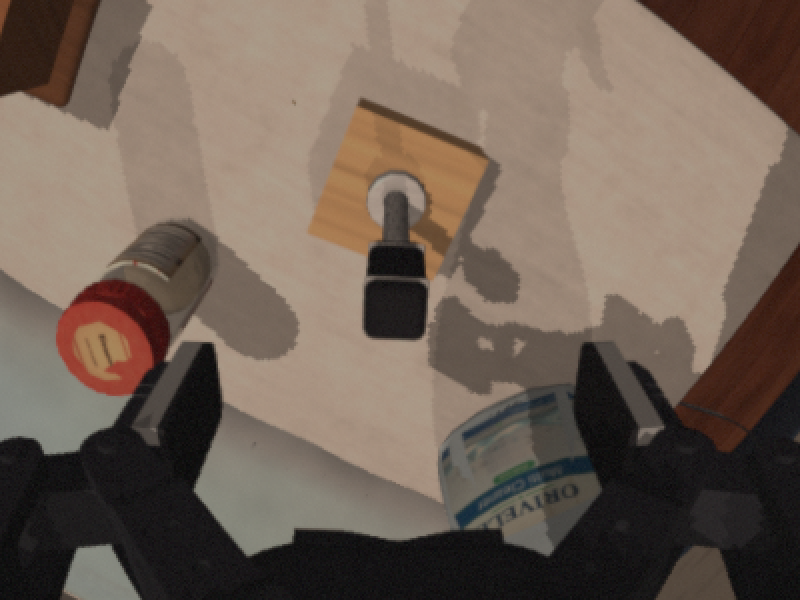

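Jaws are square to the grip, with the grip at (396,310) and midway between the pads. I'll descend and close.

```bash
python3 -m pendant '0 -1 -1 25 0;0 -1 -1 48 0;0 -1 -1 60 0;0 -1 -1 60 0;120 -1 -1 60 0;150 -1 -1 60 0;170 -1 -1 60 0;180 -1 -1 60 0' 40; python3 -m pendant '200 0 0 0 0;210 0 0 0 0;220 0 0 0 0;230 0 0 0 0;255 0 0 0 0;255 0 0 0 0;255 0 0 0 0;255 0 0 0 0'
```

```text
clock: 3.75
tool_pos: [493.8, 317.1, 112.3]
tcp_rot: [0.001, -0.269, 0.963, 0.0]
contact_force: [-0.9, -0.0, 0.3]
gripper_width: 38.7
clock: 4.42
tool_pos: [493.4, 316.9, 111.4]
tcp_rot: [0.0, -0.269, 0.963, 0.0]
contact_force: [1.0, 0.7, 3.1]
gripper_width: 17.6
```

```bash
python3 -m pendant '255 0 0 -8 0;255 0 0 -20 0;255 0 0 -35 0;255 0 0 -55 0;255 0 0 -75 0;255 0 0 -90 0;255 0 0 -95 0;255 0 0 -95 0'
python3 - <<'E'
from h import *
p,R=toolrel([506,96.5,206]);print(p,R,ctrl.state()["joint_pos"])
E
```

```text
clock: 5.08
tool_pos: [493.5, 317.0, 207.2]
tcp_rot: [0.001, -0.269, 0.963, 0.0]
contact_force: [0.1, -0.2, -1.9]
gripper_width: 17.6
[ 103.45967513 -195.08347587    1.13701833] [[-8.55612040e-01 -5.17616302e-01  1.18356683e-03]
 [-5.17616105e-01  8.55612837e-01  4.91114351e-04]
 [-1.26688376e-03 -1.92429898e-04 -9.99999179e-01]] [ 4.32038309e-01  3.76021612e-01  5.52772132e-02  1.24877147e+00
 -4.95983916e-05 -1.12024497e-01]
```

```bash
python3 -m pendant '255 10 -19 0 0;255 25 -48 0 0;255 42 -80 0 0;255 60 -113 0 0;255 77 -146 0 0;255 92 -174 0 0;255 103 -195 0 0;255 103 -195 0 0';python3 -m pendant '255 0 0 0 0;255 0 0 0 0;255 0 0 0 0'
python3 - <<'E'
from h import *
import pickle
p,R=toolrel([506,96.5,206]);print(p)
c=ctrl.calibration("wrist");s=ctrl.state();f=ctrl.grab_frame("wrist");cv2.imwrite("pics/w4.png",f[:,:,::-1]);cv2.imwrite("pics/s4.png",ctrl.grab_frame("side")[:,:,::-1])
pickle.dump((c,s),open("c4.pkl","wb"))
tp=s["tool_pos"]
for X in([506,96.5,72],tp-[0,0,101],tp-[0,0,81]): print(proj(np.array(X),c))
cv2.imwrite("pics/w4c.png",cv2.resize(f[100:250,190:390,::-1],(800,600),interpolation=cv2.INTER_CUBIC))
E
```

```text
clock: 5.75
tool_pos: [505.7, 93.1, 205.1]
tcp_rot: [-0.001, -0.267, 0.964, -0.0]
contact_force: [0.1, 0.9, -2.3]
gripper_width: 17.8
clock: 6.0
tool_pos: [505.8, 97.5, 205.8]
tcp_rot: [-0.0, -0.269, 0.963, 0.0]
contact_force: [-0.6, 1.0, -1.8]
gripper_width: 17.9
[ 0.29539881 -0.94332257 -0.21975717]
[278.33260128 198.115263  ]
[279.53052876 209.9837204 ]
[279.62587989 218.5221901 ]
```

View pics/w4c.png

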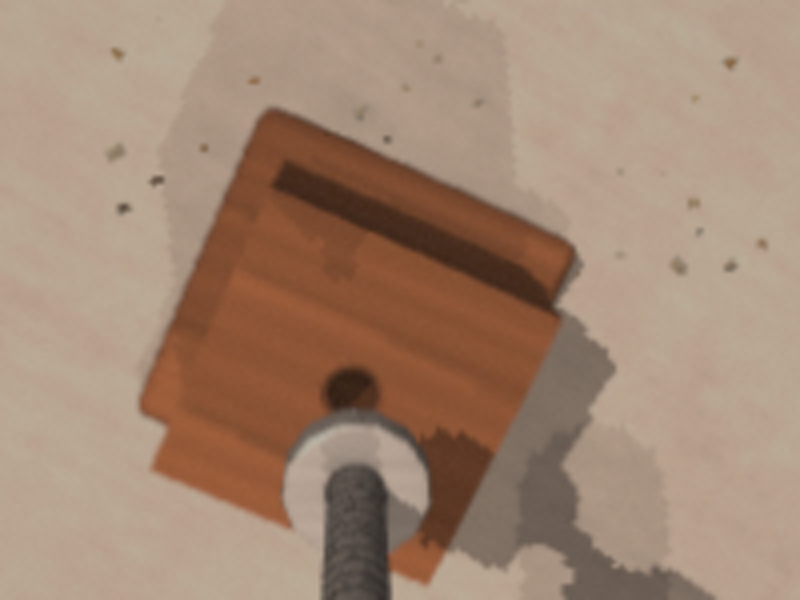

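Run:
```python
from h import *
import pickle
np.set_printoptions(precision=1,suppress=True)
c,s=pickle.load(open("c4.pkl","rb"));tp=s["tool_pos"]
P=lambda u,v,z:atz("wrist",190+u/4,100+v/4,z,c)
print("tcp",tp,"mouth",P(351,392,72))
for z in(81,71):print("axis px",(proj(tp-[0,0,z],c)-[190,100])*4)
print("collar bottom ctr",P(356,485,tp[2]-71),"edges",P(283,490,tp[2]-71),P(430,490,tp[2]-71))
# base corners top face
for p in[(283,163),(560,315),(428,583),(152,468)]:print(P(*p,72))
print(ctrl.state()["joint_pos"])
```

```text
tcp [505.8  97.5 205.8] mouth [506.2  96.   72. ]
axis px [358.5 474.1]
axis px [358.7 493.3]
collar bottom ctr [504.7  96.3 134.8] edges [512.1  85.8 134.8] [498.8 107.8 134.8]
[470.3  57.5  72. ]
[467.4 126.   72. ]
[536.4 135.2  72. ]
[544.8  66.6  72. ]
[ 0.   0.3 -0.1  1.2  0.  -0.5]
```

```bash
python3 -m pendant '255 0 -1 10 0;255 0 -1 20 0;255 0 -1 26 0;255 0 -1 30 0;255 0 -1 33 0;255 0 -1 36 0;255 0 -1 36 0;255 0 -1 36 0'; python3 -m pendant '255 0 0 2 0;255 0 0 4 0;255 0 0 6 0;255 0 0 6 0;255 0 0 6 0'; python3 -m pendant '255 0 0 2 0;255 0 0 4 0;255 0 0 6 0;255 0 0 6 0;255 0 0 6 0'
```

```text
clock: 6.77
tool_pos: [506.7, 95.9, 170.4]
tcp_rot: [0.0, -0.269, 0.963, 0.0]
contact_force: [-0.4, -0.9, -1.0]
gripper_width: 17.7
clock: 7.18
tool_pos: [506.5, 95.8, 164.2]
tcp_rot: [-0.0, -0.269, 0.963, 0.0]
contact_force: [-0.3, 0.2, -0.9]
gripper_width: 17.7
clock: 7.6
tool_pos: [506.4, 95.9, 158.1]
tcp_rot: [-0.0, -0.269, 0.963, 0.0]
contact_force: [-0.4, 0.4, -2.0]
gripper_width: 17.2
```

No lateral force and the nose is inside the bore. Next I'll bring the collar to the rim.

```bash
python3 -m pendant '255 0 0 1.5 0;255 0 0 3 0;255 0 0 4 0;255 0 0 4 0'; python3 -m pendant '255 0 0 1 0;255 0 0 2 0;255 0 0 2 0;255 0 0 2 0';python3 -m pendant '255 0 0 1 0;255 0 0 2 0;255 0 0 2 0;255 0 0 2 0';python3 -m pendant '255 0 0 1 0;255 0 0 2 0;255 0 0 2 0;255 0 0 2 0'
```

```text
clock: 7.93
tool_pos: [506.5, 95.9, 154.1]
tcp_rot: [-0.0, -0.269, 0.963, 0.0]
contact_force: [0.0, 1.3, -2.1]
gripper_width: 17.8
clock: 8.27
tool_pos: [506.6, 95.9, 152.4]
tcp_rot: [0.0, -0.269, 0.963, 0.0]
contact_force: [-0.8, 2.4, 2.7]
gripper_width: 17.9
clock: 8.6
tool_pos: [506.6, 95.9, 150.3]
tcp_rot: [0.0, -0.269, 0.963, 0.0]
contact_force: [-1.8, 1.2, 2.7]
gripper_width: 17.5
clock: 8.93
tool_pos: [506.6, 95.9, 148.2]
tcp_rot: [0.0, -0.269, 0.963, 0.0]
contact_force: [-1.2, 3.0, 2.1]
gripper_width: 17.7
```

Collar contact came at TCP z≈153 with about a 4.5 N step, which matches the drag. From here I'll push in small steps and watch the force.

```bash
python3 -m pendant '255 0 0 1 0;255 0 0 2 0;255 0 0 2 0'; python3 -m pendant '255 0 0 0.5 0;255 0 0 1 0;255 0 0 1 0'
```

```text
clock: 9.18
tool_pos: [506.6, 95.9, 146.2]
tcp_rot: [0.0, -0.269, 0.963, 0.0]
contact_force: [-1.4, 2.5, 2.1]
gripper_width: 17.7
clock: 9.43
tool_pos: [506.7, 95.9, 145.3]
tcp_rot: [0.0, -0.269, 0.963, 0.0]
contact_force: [-1.8, 1.5, 3.9]
gripper_width: 17.7
```

```bash
python3 -m pendant '255 0 0 0.5 0;255 0 0 1 0;255 0 0 1.5 0;255 0 0 1.5 0;255 0 0 1.5 0'
```

```text
clock: 9.85
tool_pos: [506.6, 95.9, 143.8]
tcp_rot: [0.0, -0.269, 0.963, 0.0]
contact_force: [-1.1, 1.5, 3.9]
gripper_width: 18.1
```

```bash
python3 -m pendant '255 0 0 0.5 0;255 0 0 1 0;255 0 0 1.5 0;255 0 0 1.5 0;255 0 0 1.5 0'
```

```text
clock: 10.27
tool_pos: [506.6, 95.9, 142.3]
tcp_rot: [0.0, -0.269, 0.963, 0.0]
contact_force: [-1.7, 2.6, 3.9]
gripper_width: 17.7
```

```bash
python3 -m pendant '255 0 0 0.5 0;255 0 0 1 0;255 0 0 1 0;255 0 0 1 0'
```

```text
clock: 10.6
tool_pos: [506.6, 95.9, 141.3]
tcp_rot: [0.0, -0.269, 0.963, 0.0]
contact_force: [-1.1, 1.7, 4.4]
gripper_width: 17.5
```

```bash
cat > ok.py <<'E'
# exit 0 while the upward push stays low
from cell import ctrl;import sys
f=ctrl.state()["contact_force"][2];sys.exit(f>6.5)
E
python3 -m pendant '255 0 0 0.5 0;255 0 0 1 0;255 0 0 1 0;255 0 0 1 0' && python3 ok.py && python3 -m pendant '255 0 0 0.5 0;255 0 0 1 0;255 0 0 1 0;255 0 0 1 0' && python3 ok.py && python3 -m pendant '255 0 0 0.5 0;255 0 0 1 0;255 0 0 1 0;255 0 0 1 0' && python3 ok.py && python3 -m pendant '255 0 0 0.5 0;255 0 0 1 0;255 0 0 1 0;255 0 0 1 0' | grep -v rot
```

```text
clock: 10.93
tool_pos: [506.6, 95.9, 140.3]
tcp_rot: [0.0, -0.269, 0.963, 0.0]
contact_force: [-1.1, 2.7, 5.4]
gripper_width: 17.7False
```

```bash
sed -i 's/sys.exit(f>6.5)/sys.exit(int(f>7.5))/' ok.py
python3 -m pendant '255 0 0 0.5 0;255 0 0 1 0;255 0 0 1 0;255 0 0 1 0' && python3 ok.py && python3 -m pendant '255 0 0 0.5 0;255 0 0 1 0;255 0 0 1 0;255 0 0 1 0' && python3 ok.py && python3 -m pendant '255 0 0 0.5 0;255 0 0 1 0;255 0 0 1 0;255 0 0 1 0' && python3 ok.py && python3 -m pendant '255 0 0 0.5 0;255 0 0 1 0;255 0 0 1 0;255 0 0 1 0'
```

```text
clock: 11.27
tool_pos: [506.6, 95.9, 139.3]
tcp_rot: [-0.0, -0.269, 0.963, 0.0]
contact_force: [-1.8, 2.0, 4.3]
gripper_width: 17.9
clock: 11.6
tool_pos: [506.6, 95.9, 138.3]
tcp_rot: [0.0, -0.269, 0.963, 0.0]
contact_force: [-1.1, 1.8, 4.0]
gripper_width: 17.5
clock: 11.93
tool_pos: [506.6, 95.9, 137.3]
tcp_rot: [0.0, -0.269, 0.963, 0.0]
contact_force: [-0.6, 2.1, 4.3]
gripper_width: 17.6
clock: 12.27
tool_pos: [506.6, 95.8, 136.3]
tcp_rot: [0.0, -0.269, 0.963, 0.0]
contact_force: [-0.7, 2.3, 4.1]
gripper_width: 17.8
```

```bash
python3 -m pendant '255 0 0 0.5 0;255 0 0 1 0;255 0 0 1 0;255 0 0 1 0' && python3 ok.py && python3 -m pendant '255 0 0 0.5 0;255 0 0 1 0;255 0 0 1 0;255 0 0 1 0' && python3 ok.py && python3 -m pendant '255 0 0 0.5 0;255 0 0 1 0;255 0 0 1 0;255 0 0 1 0' && python3 ok.py && python3 -m pendant '255 0 0 0.5 0;255 0 0 1 0;255 0 0 1 0;255 0 0 1 0' && python3 ok.py && python3 -m pendant '255 0 0 0.5 0;255 0 0 1 0;255 0 0 1 0;255 0 0 1 0' && python3 ok.py && python3 -m pendant '255 0 0 0.5 0;255 0 0 1 0;255 0 0 1 0;255 0 0 1 0'
```

```text
clock: 12.6
tool_pos: [506.6, 95.9, 135.3]
tcp_rot: [-0.0, -0.269, 0.963, 0.0]
contact_force: [-1.9, 2.7, 4.3]
gripper_width: 17.4
clock: 12.93
tool_pos: [506.6, 95.9, 134.3]
tcp_rot: [0.0, -0.269, 0.963, 0.0]
contact_force: [-1.7, 2.7, 4.9]
gripper_width: 17.7
clock: 13.27
tool_pos: [506.6, 95.9, 133.3]
tcp_rot: [0.0, -0.269, 0.963, 0.0]
contact_force: [-1.8, 2.8, 4.2]
gripper_width: 17.9
clock: 13.6
tool_pos: [506.6, 95.9, 132.2]
tcp_rot: [-0.0, -0.269, 0.963, 0.0]
contact_force: [-1.8, 2.6, 3.4]
gripper_width: 17.8
clock: 13.93
tool_pos: [506.6, 95.9, 131.3]
tcp_rot: [0.0, -0.269, 0.963, 0.0]
contact_force: [-1.7, 2.3, 4.1]
gripper_width: 17.6
clock: 14.27
tool_pos: [506.7, 95.9, 130.6]
tcp_rot: [0.0, -0.269, 0.963, -0.0]
contact_force: [-2.9, 2.9, 9.5]
gripper_width: 17.5
```

```bash
python3 -m pendant '255 0 0 0.3 0;255 0 0 0.3 0;255 0 0 0.3 0'
```

```text
clock: 14.52
tool_pos: [506.7, 95.9, 130.5]
tcp_rot: [0.0, -0.269, 0.963, -0.0]
contact_force: [-3.4, 2.8, 13.5]
gripper_width: 17.3
```

Contact is confirmed: force rises 13 N/mm and the TCP has stopped, so the nose is on the stub. I'll ease off and release gently.

```bash
python3 -m pendant '255 0 0 -0.3 0;210 0 0 -0.3 0;200 0 0 -0.3 0;195 0 0 -0.3 0;190 0 0 -0.3 0;185 0 0 -0.3 0;180 0 0 -0.3 0;170 0 0 -0.3 0' 20;  python3 -m pendant '140 0 0 0 0;110 0 0 0 0;70 0 0 0 0;40 0 0 0 0;0 0 0 0 0;0 0 0 0 0;0 0 0 0 0;0 0 0 0 0'
python3 - <<'E'
from h import *
tp=ctrl.state()["tool_pos"];c=ctrl.calibration("wrist");f=ctrl.grab_frame("wrist");s=ctrl.grab_frame("side")
a=cv2.resize(f[150:300,205:355,::-1],(400,400),interpolation=cv2.INTER_CUBIC);b=cv2.resize(s[160:280,240:360,::-1],(400,400),interpolation=cv2.INTER_CUBIC)
cv2.imwrite("pics/r5.png",np.hstack([a,b]))
print((proj(np.array([506.5,96,169.5]),c)-[205,150])*400/150)
E
```

```text
clock: 15.18
tool_pos: [506.6, 95.8, 130.2]
tcp_rot: [-0.0, -0.269, 0.963, -0.0]
contact_force: [0.2, 0.5, 0.6]
gripper_width: 28.7
clock: 15.85
tool_pos: [506.6, 95.8, 130.3]
tcp_rot: [0.0, -0.269, 0.963, -0.0]
contact_force: [0.4, -0.5, 0.5]
gripper_width: 85.3
[202.98540623 456.18320951]
```

View pics/r5.png

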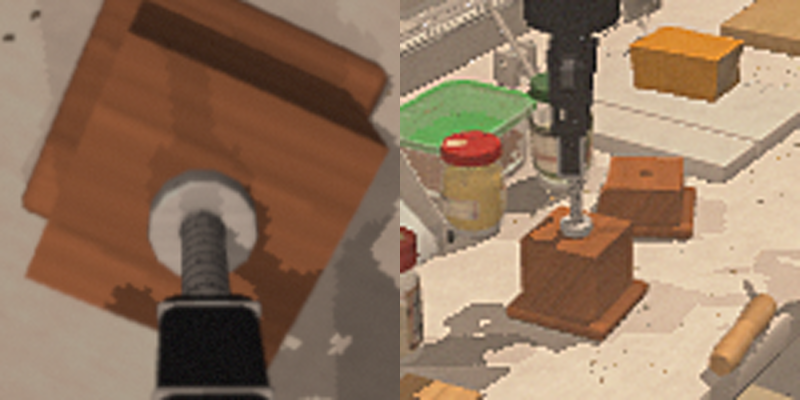

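The gauge stands free with its collar at (203,225) on the rim, between the open fingers. I'll withdraw straight up and take a last look.

```bash
python3 -m pendant '0 0 0 -5 0;0 0 0 -15 0;0 0 0 -30 0;0 0 0 -50 0;0 0 0 -75 0;0 0 0 -95 0;0 0 0 -100 0;0 0 0 -100 0'; python3 -m pendant '0 0 0 0 0;0 0 0 0 0;0 0 0 0 0'
python3 - <<'E'
from h import *
c=ctrl.calibration("wrist");f=ctrl.grab_frame("wrist");s=ctrl.grab_frame("side")
a=cv2.resize(f[130:280,205:355,::-1],(400,400),interpolation=cv2.INTER_CUBIC);b=cv2.resize(s[160:280,240:360,::-1],(400,400),interpolation=cv2.INTER_CUBIC)
cv2.imwrite("pics/r6.png",np.hstack([a,b]))
for z in(169.5,82):print((proj(np.array([506.5,96,z]),c)-[205,130])*400/150)
C=ctrl.calibration("side")
for z in(169.5,82,72):
    p=C["K"]@(C["R"]@np.array([506.5,96,z])+C["t"]);print((p[:2]/p[2]-[240,160])*400/120+[400,0])
E
```

```text
clock: 16.62
tool_pos: [507.3, 95.9, 231.7]
tcp_rot: [0.001, -0.269, 0.963, -0.0]
contact_force: [0.2, -1.1, -0.5]
gripper_width: 85.2
clock: 16.87
tool_pos: [506.1, 95.8, 229.3]
tcp_rot: [-0.001, -0.269, 0.963, 0.0]
contact_force: [-0.7, 0.0, -0.6]
gripper_width: 85.5
[199.02142314 266.27432141]
[197.99547287 173.18267944]
[572.61532553 123.20437865]
[574.44281271 219.47015253]
[574.64490567 230.11571811]
```

View pics/r6.png

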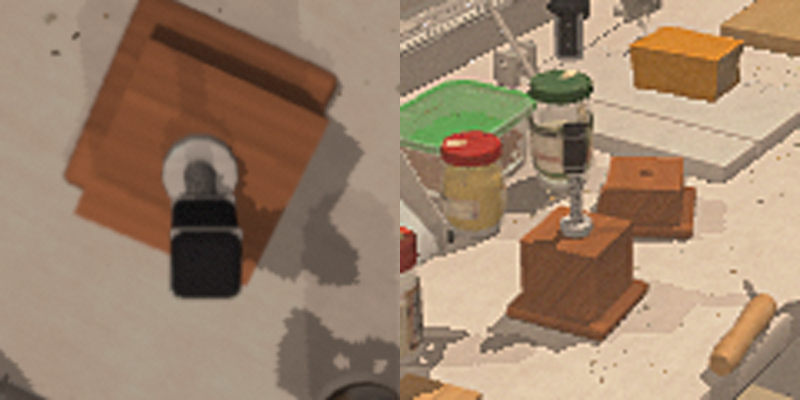

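Gauge upright: grip top is seen at (206,264) against (199,266) predicted, about 1° of lean, within the bore's play. The collar is on the rim and the gripper is clear.

```bash
python3 -c "
from cell import ctrl
print(ctrl.job_done())"
```

```text
the job is handed in; nothing more can be done
None
```

The depth gauge is standing upright in the taller base's socket, with its nose on the stub and its collar down on the rim. I handed the job in at about 17 s on the robot's clock.

- **Pushing down:** The collar met the rim and then dragged at about 4–5 N, as expected. At about 42 mm below the mouth the tool stopped and the force jumped to 9.5 N. One more 0.3 mm step raised it to 13.5 N, which confirmed the nose was on the stub. I then eased off, let go and drew the gripper straight up about 100 mm.
- **Last checks:** The final wrist and side pictures show the collar on the rim, and the force reading with the gripper clear was near zero. The grip top was about 1.4 mm off its predicted position, roughly 1° of lean, which is within the socket's play.
- **Limits:** The 42 mm comes from the arm's position readings, not from the gauge's rings. I did not measure the other objects' positions again afterwards, but no contact force appeared on the way, and those visible in the last pictures looked undisturbed.

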